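Balance the turquoise flower wheel

TASK

Take the turquoise enamel flower wheel out of its wooden cradle and lower it gently, not dropping it, onto the blue balancing stand so that its axle lies on both pairs of rollers, then let go and let it turn until its brass-weighted side has come to rest at the bottom. Leave the orange and crimson wheels in their cradles.

Things in the scene. Friction and masses are not known exactly. Their poses are not given: they have to be found in the camera images.
- turquoise: Turquoise flower wheel: upright disc 104 mm wide, 18 mm thick, on a level 12 mm axle reaching 56 mm each side; 0.4-0.6 kg. Origin: its centre, on the axle, 75 mm above the bench in its cradle (cheeks 42 mm high). y: along the axle. A brass weight near the rim lies towards -z, about a quarter turn or more from the bottom at first. Grip its flat faces 18 mm or more above the axle.
- saddle (a point): Seat of the blue balancing stand (fixed; base 130 x 140 mm): where the wheel's centre comes to lie, 75 mm above the bench, axle along y, z up. Free rollers, 24 mm in diameter, in two pairs 38 mm to each side along y; in a pair their axes are 26 mm apart and 12.5 mm below the seat, so an axle up to 10 mm off slides into the valley. A wheel left here rocks to rest in about 3 s.
- orange: Orange flower wheel, same size, make and frame as the turquoise one, standing by its rim in its own wooden cradle; to be left there.
- crimson: Crimson flower wheel, same size, make and frame as the turquoise one, standing by its rim in its own wooden cradle; to be left there.

How it is judged (in metres and radians):
On the way:
1. the turquoise wheel is lifted clear of its cradle (height (world z) of turquoise above 0.1 m), for 0.1 s.
At the end, for the whole second after the job is handed in: The turquoise wheel rests by its axle in the valleys of both roller pairs (centre within 10 mm across, 16 mm along the axle and 5 mm in height of the seat, axle within about 10 degrees of the stand's), at rest, with the brass weight at the bottom within about 11 degrees (x of turquoise in the frame of saddle between -0.01 and 0.01 m and y of turquoise in the frame of saddle between -0.016 and 0.016 m and z of turquoise in the frame of saddle between -0.005 and 0.005 m and angle between the y axis of turquoise and the y axis of saddle, either way round below 0.18 rad and angle between turquoise's own z axis and vertical below 0.2 rad and linear speed of turquoise below 0.02 m/s and angular speed of turquoise below 0.2 rad/s); the robot touches nothing.
It fails at once if the turquoise wheel falls onto the stand (dropped from more than about 10 mm) (horizontal distance between turquoise and saddle below 0.05 m and contact force between the fingers and turquoise below 0.05 N and linear speed of turquoise above 0.45 m/s).
It fails at once if the orange wheel is moved by more than 20 mm (distance of orange from where it was at the start of the episode above 0.02 m).
It fails at once if the crimson wheel is moved by more than 20 mm (distance of crimson from where it was at the start of the episode above 0.02 m).
It also fails if it takes over 50 s, if anything falls off the work surface, if the arm or the gripper's body presses on something with over 40 N, if the wrist force passes 120 N, or if a joint passes its speed limit or range.

ROBOT

A 6-joint arm with a two-finger parallel gripper is mounted at the origin on the work surface. World frame = base frame: x ahead of the robot, y to its left, z up, the work surface at z = 0. Lengths are in mm, angles in rad, forces in N, time in s.
With the tool pointing down it reaches from about 325 to 1000 mm from the base axis. Payload 5.1 kg.
Tool frame: the origin (TCP) lies midway between the tips of the shut fingers; the grasp point (between the pads) lies 19 mm behind it (manip.grip_depth is the distance from the TCP to the grasp point, in mm); z points along the fingers, y is the line along which they close (so a half turn about z gives the same grasp; the last joint's range is limited). The gripper opens to 85 mm and grips with 20 to 120 N. Pads are 22 mm wide; open, the fingers measure 114 mm over their backs; the gripper's body (76 mm by 85 mm) begins 54 mm behind the grasp point. The pads swing forward as they close: fully open they stand 13 mm farther back than shut.
Start: joints at [1.198, 0.124, 1.65, -0, 1.367, -0.083], TCP at [185.766, 622.877, 231.322] pointing down, gripper open.
Joint ranges: [-2.61, 2.61], [-1.02, 2.33], [0.03, 2.71], [-1.35, 4.49], [0.32, 2.68], [-2.91, 2.91]. Speed limits (rad/s): [2.57, 2.57, 3.14, 3.14, 3.14, 3.14].

INTERFACE

Orientations are given as [roll, pitch, yaw] about the fixed x, y, z axes, in that order (R = Rz(yaw) Ry(pitch) Rx(roll)).
In Python, from cell import status, imaging, order, recognise, landmark_of, manip gives the robot as it stands.
- The arm moves only by the tool servo_tool, never from a script. Its argument "steps" is a list of rows, each an object of numbers: "dx", "dy", "dz": the shift along the tool's x, y, z in units of 25 mm (1.0 is 25 mm); "roll": the turn about the tool's z in units of 5 degrees (1.0 is 5 degrees); "grip": the finger opening in mm, from 0 to 85.4. A call has 1 to 5 rows; each row is the pose to reach, as a shift and turn from the pose commanded when the call began, along the tool's axes at that moment; what a row does not reach only later rows make up. A row lasts 1/8 s, in which the tool goes at most 62.5 mm and 10.7 degrees, less where a joint would pass 70% of its speed; a pose out of reach is approached as far as the arm can. A call with a gripper value outside its range is refused whole. The fingers move at their own pace and stop on an object; "grip_force" is the grip in N (left out, the last holds). Time passes only in rows, so rows that repeat a pose let the fingers close. It gives the time, the measured TCP pose, the force, the opening and the grip force at its end, in the units of the state.
- status.sense(): the state, without advancing time (a new reading comes with each control period).
- imaging.snapshot(name): name is "side" or "top" or "wrist"; returns the picture (420x560x3 uint8, red, green, blue); there is no depth.
- imaging.camera_info(name): a dict with "K" (3x3 intrinsics, pixels), "R" (3x3) and "t" (3): a world point X has camera coordinates R X + t. Camera axes: x right, y down, z forward; pixel columns grow to the right and rows downward; lengths in mm; the calibration is good to about 2 mm. A picture is of the moment at which its call begins: read the wrist's pose just before it. camera_info takes no time and is no camera call; for the wrist camera it gives the pose at the moment of the call.
- order.close_job(): hands the job in; it is judged then, once.
Trained networks look in the newest picture that a camera, given by its name, has taken for a name from the list of things; names that differ only in an ending like _2 or _b are one class to them, and where a whole thing is asked for, a point or a joint stands for the part that bears it (a point fixed in the world has none). Each returns a list of dicts, best first, with "confidence" (0 to 1); they miss things now and then, are a little off and sometimes report something else, mostly with a low value. They report only what shows in the picture. A call takes as long as a camera call.
- recognise(camera, target): "location" ([x, y, z] in mm, in world coordinates, good to about 4 mm: the middle of the surface that is visible of it).
- landmark_of(camera, target): "location" ([x, y, z] in mm, in world coordinates, good to about 4 mm: a listed point, or the origin of a listed thing).
The state is a dict: "time": time; "joint_positions": joint angles; "joint_velocities": joint speeds; "effort": joint torques, N m; "eef_pos": TCP position; "eef_rot": TCP orientation; "ft_force": force on the tool from outside, world axes, zero at the start; "moment": the same for the moment, N m; "gripper_width": finger opening in mm; "grip_force": force on a finger pad.
Only numpy, scipy, OpenCV 4.12 (cv2) and the standard library are available. Lean on these libraries where they do the work, as an engineer would, in place of code of your own. Each camera call takes 0.05 s, during which the arm holds its last target. There are 200 camera calls.

## Working session

There is one attempt and no reset: what is moved stays moved. The work goes in short steps, Python scripts to look and compute and a tool call to move; the robot and the scene stay as the last step left them, time stands still between calls to the robot, and variables do not carry over. Pictures are saved under pics/ and viewed, at most 10 in all, crops included, and the job is handed in when it is done.

Besides the shell and the picture viewer there is one more tool, called after "Request:" as name(argument=value, ...), one argument or row to a line, values as JSON. servo_tool: Moves the arm, as the interface text tells. Its arguments: {"type":"object","properties":{"steps":{"type":"array"},"grip_force":{"type":"number"}},"required":["steps"]}

```bash
mkdir -p pics; python3 - <<'E'
from cell import status, imaging, recognise, landmark_of
import cv2, numpy as np
ims=[]
for c in ["top","side"]:
    im=imaging.snapshot(c); ims.append(im)
    for n in ["turquoise","saddle","orange","crimson"]:
        print(c,n,[(np.round(d["location"]),round(d["confidence"],2)) for d in landmark_of(c,n)[:2]])
    I=imaging.camera_info(c); print(np.round(-I["R"].T@I["t"]), np.round(I["R"],2).tolist())
    cv2.imwrite(f"pics/{c}0.png",im[:,:,::-1])
s=status.sense();print(s["time"],s["eef_pos"],s["eef_rot"],s["gripper_width"])
E
```

```text
top turquoise [(array([632.,  91.,  74.]), 0.88)]
top saddle [(array([461.,  34.,  71.]), 0.63), (array([ 576., -266.,   73.]), 0.58)]
top orange [(array([477., 203.,  75.]), 0.79)]
top crimson [(array([463.,  38.,  76.]), 0.72)]
[455. -54. 946.] [[-0.02, -1.0, -0.03], [-1.0, 0.02, -0.09], [0.09, 0.03, -1.0]]
side turquoise [(array([628.,  91.,  78.]), 0.98)]
side saddle [(array([ 578., -264.,   67.]), 0.92), (array([473., 201.,  78.]), 0.29)]
side orange [(array([474., 202.,  80.]), 0.68)]
side crimson [(array([455.,  31.,  74.]), 0.55)]
[205. 295. 632.] [[-0.66, -0.75, 0.02], [-0.55, 0.47, -0.69], [0.51, -0.47, -0.73]]
0.5 [185.76314081 622.86400863 231.29985016] [-3.14155826e+00 -1.61498176e-05  2.85179318e+00] 85.58463943964651
```

View pics/top0.png

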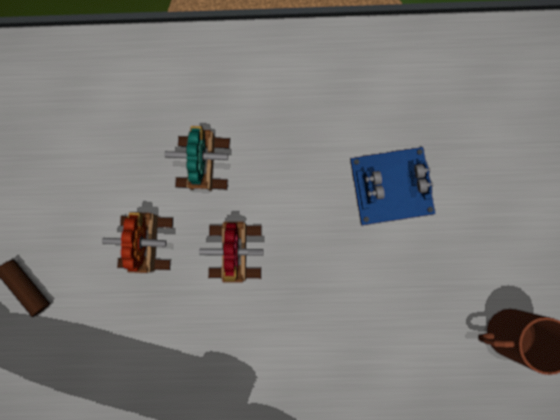

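View pics/side0.png

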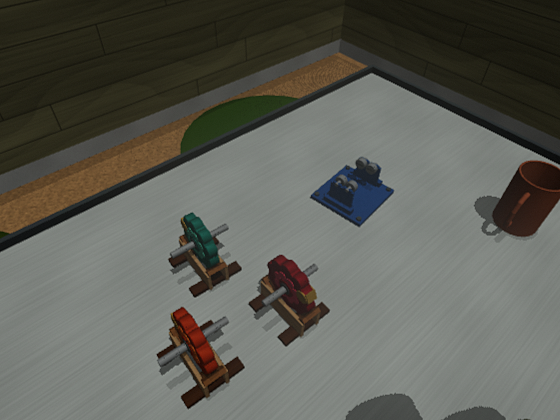

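Top view: turquoise axle spans about (166,155)–(229,157). Stand roller pairs are near (374,185) and (422,180). Networks and picture agree; next I zoom in for the axle directions.

```bash
cat > h.py <<'E'
import numpy as np
from cell import imaging
def bp(I,uv,z):
    K,R,t=map(np.array,(I["K"],I["R"],I["t"])); c=-R.T@t
    d=R.T@np.linalg.inv(K)@np.array([*uv,1.]); return c+d*(z-c[2])/d[2]
E
python3 - <<'E'
from h import *
import cv2
im=cv2.imread("pics/top0.png")
a=cv2.resize(im[120:200,155:240],None,fx=4.5,fy=4.5,interpolation=cv2.INTER_CUBIC)
b=cv2.resize(im[142:228,345:440],None,fx=4.18,fy=4.186,interpolation=cv2.INTER_CUBIC)
b=cv2.resize(b,(397,360)); cv2.imwrite("pics/z.png",np.hstack([a,b])); print(a.shape)
I=imaging.camera_info("top")
p,q=bp(I,(166,154.5),75),bp(I,(229,157),75); print(p,q,(p+q)/2,np.degrees(np.arctan2(-(p-q)[0],(p-q)[1])))
p,q=bp(I,(374,185),66),bp(I,(422,180),66); print(p,q,(p+q)/2,np.degrees(np.arctan2(-(p-q)[0],(p-q)[1])))
E
```

```text
(360, 382, 3)
[632.19854324 148.4819274   75.        ] [624.8273077  36.4506698  75.       ] [628.51292547  92.4662986   75.        ] -3.764420889552059
[ 570.01315928 -218.14990856   66.        ] [ 576.85544439 -302.45057499   66.        ] [ 573.43430184 -260.30024178   66.        ] 4.640254717840486
```

View pics/z.png

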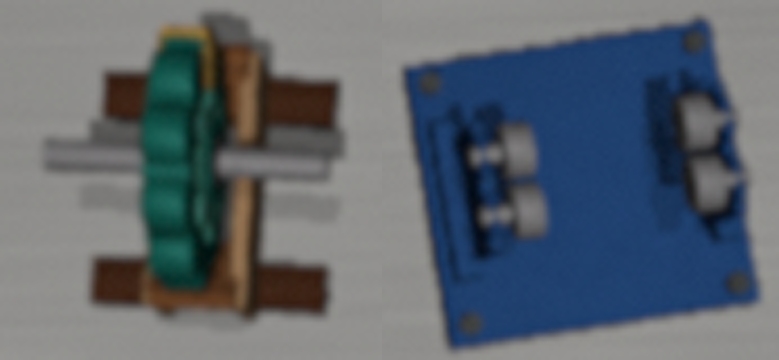

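```bash
python3 - <<'E'
from h import *
I=imaging.camera_info("top")
f=lambda u,v:(345+(u-382)/4.18,142+v/4.186)
for a,b,z in [((524,180),(703.5,152.5),68),((405,70),(705,20),8),((450,347),(755,297),8)]:
    p,q=bp(I,f(*a),z),bp(I,f(*b),z); print(np.round((p+q)/2,1),np.linalg.norm(p-q),np.degrees(np.arctan2(-(p-q)[0],(p-q)[1])))
p,q=bp(I,(165,154.4),75),bp(I,(227.9,157.3),75);print((p+q)/2,np.linalg.norm(p-q),np.degrees(np.arctan2(-(p-q)[0],(p-q)[1])))
E
```

```text
[ 574.5 -264.2   68. ] 76.03469499037469 7.41846383397872
[ 638.3 -254.5    8. ] 136.90285607434313 8.126388321397712
[ 512.8 -270.5    8. ] 137.46218744659222 8.081725264279582
[628.38238557  94.33722576  75.        ] 112.15190103910396 -4.133678348447417
```

Request:
servo_tool(
  steps=[
    {"dx": -23.07, "dy": -15.26, "roll": -2.5, "grip": 60},
    {"dx": -23.07, "dy": -15.26, "roll": -2.5, "grip": 60},
    {"dx": -23.07, "dy": -15.26, "roll": -2.5, "grip": 60},
    {"dx": -23.07, "dy": -15.26, "roll": -2.5, "grip": 60},
    {"dx": -23.07, "dy": -15.26, "roll": -2.5, "grip": 60},
  ],
  grip_force=80,
)

```text
schema error: expected keys dx, dy, dz, roll, grip
```

```bash
cat >> h.py <<'E'
from cell import status
def go(x,y,z,yawdeg):
    s=status.sense(); p=np.array(s["eef_pos"]); w=s["eef_rot"][2]
    d=np.array([x,y,z])-p; c,n=np.cos(w),np.sin(w)
    r=(np.degrees(w)-yawdeg+90)%180-90
    print("t",s["time"],"p",np.round(p,1),"yaw",round(np.degrees(w),2),"grip",s["gripper_width"],"F",np.round(s["ft_force"],1))
    print("dx %.2f dy %.2f dz %.2f roll %.2f"%((c*d[0]+n*d[1])/25,(n*d[0]-c*d[1])/25,-d[2]/25,r/5))
E
python3 -c "from h import *;go(629,92.5,231,175.9)"
```

```text
t 0.5 p [185.8 622.9 231.3] yaw 163.4 grip 85.58463943964651 F [ 0.5  0.9 -0.4]
dx -23.05 dy -15.26 dz 0.01 roll -2.50
```

Request:
servo_tool(
  steps=[
    {"dx": -23.05, "dy": -15.26, "dz": 0, "roll": -2.5, "grip": 60},
    {"dx": -23.05, "dy": -15.26, "dz": 0, "roll": -2.5, "grip": 60},
    {"dx": -23.05, "dy": -15.26, "dz": 0, "roll": -2.5, "grip": 60},
    {"dx": -23.05, "dy": -15.26, "dz": 0, "roll": -2.5, "grip": 60},
    {"dx": -23.05, "dy": -15.26, "dz": 0, "roll": -2.5, "grip": 60},
  ],
  grip_force=80,
)

```text
time: 1.12
eef_pos: [387.0, 381.8, 231.7]
eef_rot: [3.141, 0.001, 3.07]
ft_force: [1.1, 1.0, 1.0]
gripper_width: 60.0
grip_force: 0.0
```

```bash
python3 -c "from h import *;go(629,92.5,231,175.9)"
```

```text
t 1.125 p [387.  381.8 231.7] yaw 175.92 grip 59.96857445519189 F [1.1 1.  1. ]
dx -10.48 dy -10.85 dz 0.03 roll 0.00
```

Request:
servo_tool(
  steps=[
    {"dx": -10.48, "dy": -10.85, "dz": 0, "roll": 0, "grip": 60},
    {"dx": -10.48, "dy": -10.85, "dz": 0, "roll": 0, "grip": 60},
    {"dx": -10.48, "dy": -10.85, "dz": 0, "roll": 0, "grip": 60},
    {"dx": -10.48, "dy": -10.85, "dz": 0, "roll": 0, "grip": 60},
    {"dx": -10.48, "dy": -10.85, "dz": 0, "roll": 0, "grip": 60},
  ],
)

```text
time: 1.75
eef_pos: [587.6, 141.8, 231.7]
eef_rot: [3.141, 0.001, 3.07]
ft_force: [0.8, 0.2, 0.3]
gripper_width: 59.8
grip_force: 0.0
```

```bash
python3 -c "from h import *;go(629,92.5,231,175.9)"
```

```text
t 1.75 p [587.6 141.8 231.7] yaw 175.88 grip 59.76115097587745 F [0.8 0.2 0.3]
dx -1.79 dy -1.85 dz 0.03 roll -0.00
```

Request:
servo_tool(
  steps=[
    {"dx": -1.79, "dy": -1.85, "dz": 0, "roll": 0, "grip": 60},
    {"dx": -1.79, "dy": -1.85, "dz": 0, "roll": 0, "grip": 60},
    {"dx": -1.79, "dy": -1.85, "dz": 0, "roll": 0, "grip": 60},
  ],
)

```text
time: 2.12
eef_pos: [627.6, 94.2, 231.1]
eef_rot: [3.141, -0.001, 3.069]
ft_force: [0.6, 0.1, 0.3]
gripper_width: 60.2
grip_force: 0.0
```

```bash
python3 - <<'E'
from h import *
from cell import landmark_of
import cv2
go(629,92.5,231,175.9)
I=imaging.camera_info("wrist");im=imaging.snapshot("wrist")
np.save("pics/w.npy",np.hstack([I["K"],I["R"],np.array(I["t"]).reshape(3,1)]))
cv2.imwrite("pics/w1.png",im[:,:,::-1])
for n in ["turquoise"]: print([(np.round(d["location"],1),d["confidence"]) for d in landmark_of("wrist",n)])
E
```

```text
t 2.125 p [627.6  94.2 231.1] yaw 175.86 grip 60.173413169718465 F [0.6 0.1 0.3]
dx -0.06 dy -0.06 dz 0.00 roll -0.01
[(array([629.7,  89.3,  71. ]), 0.79)]
```

View pics/w1.png

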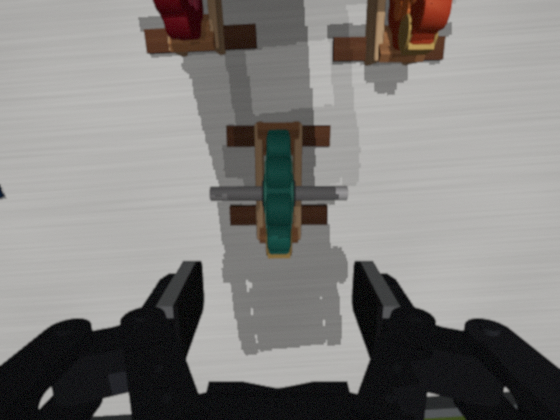

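The wrist view shows the turquoise axle at (211,193.5)–(347,193), centred between the fingers and parallel to their closing line.

```bash
python3 - <<'E'
from h import *
w=np.load("pics/w.npy"); I=dict(K=w[:,:3],R=w[:,3:6],t=w[:,6])
p,q=bp(I,(211,193.5),75),bp(I,(347,193),75);print((p+q)/2,np.linalg.norm(p-q),np.degrees(np.arctan2(p[0]-q[0],-(p-q)[1])))
m=(p+q)/2; go(m[0],m[1],92,175.9)
E
```

```text
[629.11772094  94.59430504  75.        ] 111.18579773992448 -3.9415064860102262
t 2.225 p [627.1  95.3 231.3] yaw 175.97 grip 60.0672250215019 F [-0.1 -0.8 -0.2]
dx -0.08 dy -0.02 dz 5.57 roll 0.01
```

Request:
servo_tool(
  steps=[
    {"dx": -0.05, "dy": 0, "dz": 2.3, "roll": 0, "grip": 60},
    {"dx": -0.05, "dy": 0, "dz": 4.3, "roll": 0, "grip": 60},
    {"dx": -0.05, "dy": 0, "dz": 5.4, "roll": 0, "grip": 60},
    {"dx": -0.05, "dy": 0, "dz": 5.62, "roll": 0, "grip": 50},
    {"dx": -0.05, "dy": 0, "dz": 5.62, "roll": 0, "grip": 40},
  ],
)

```text
time: 2.85
eef_pos: [629.2, 95.1, 91.9]
eef_rot: [3.141, 0.001, 3.071]
ft_force: [0.5, 0.2, 0.5]
gripper_width: 39.8
grip_force: 0.0
```

Request:
servo_tool(
  steps=[
    {"dx": 0, "dy": 0, "dz": 0, "roll": 0, "grip": 24},
    {"dx": 0, "dy": 0, "dz": 0, "roll": 0, "grip": 10},
    {"dx": 0, "dy": 0, "dz": 0, "roll": 0, "grip": 10},
    {"dx": 0, "dy": 0, "dz": 0, "roll": 0, "grip": 10},
    {"dx": 0, "dy": 0, "dz": 0, "roll": 0, "grip": 10},
  ],
  grip_force=90,
)

```text
time: 3.48
eef_pos: [630.4, 94.5, 93.4]
eef_rot: [3.141, 0.003, 3.07]
ft_force: [-2.5, 1.1, 6.2]
gripper_width: 17.1
grip_force: 88.2
```

Request:
servo_tool(
  steps=[
    {"dx": 0, "dy": 0, "dz": -0.6, "roll": 0, "grip": 10},
    {"dx": 0, "dy": 0, "dz": -1.8, "roll": 0, "grip": 10},
    {"dx": 0, "dy": 0, "dz": -3.2, "roll": 0, "grip": 10},
    {"dx": 0, "dy": 0, "dz": -4, "roll": 0, "grip": 10},
    {"dx": 0, "dy": 0, "dz": -4, "roll": 0, "grip": 10},
  ],
)

```text
time: 4.1
eef_pos: [629.9, 94.2, 192.8]
eef_rot: [3.141, 0.003, 3.07]
ft_force: [0.3, -0.5, -4.2]
gripper_width: 16.7
grip_force: 88.0
```

```bash
python3 - <<'E'
from h import *
import cv2
go(576,-264,192,188)
I=imaging.camera_info("wrist");im=imaging.snapshot("wrist")
cv2.imwrite("pics/w2.png",im[:,:,::-1])
im=imaging.snapshot("side");cv2.imwrite("pics/s2.png",im[:,:,::-1])
E
```

```text
t 4.1 p [629.9  94.2 192.8] yaw 175.89 grip 16.73150062111811 F [ 0.3 -0.5 -4.2]
dx 1.12 dy -14.45 dz 0.03 roll -2.42
```

View pics/s2.png

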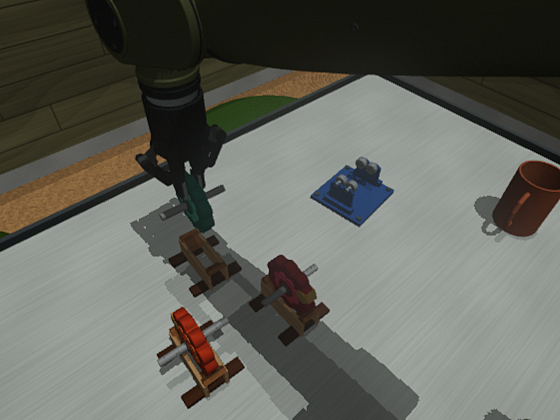

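Wheel held (side view: at (198,205), clear of its cradle). Carrying it to above the stand.

Request:
servo_tool(
  steps=[
    {"dx": 0.08, "dy": -1, "dz": 0, "roll": -0.2, "grip": 10},
    {"dx": 0.2, "dy": -2.7, "dz": 0, "roll": -0.6, "grip": 10},
    {"dx": 0.36, "dy": -4.7, "dz": 0, "roll": -1.1, "grip": 10},
    {"dx": 0.52, "dy": -6.7, "dz": 0, "roll": -1.6, "grip": 10},
    {"dx": 0.68, "dy": -8.7, "dz": 0, "roll": -2.1, "grip": 10},
  ],
)

```text
time: 4.82
eef_pos: [594.8, -122.7, 188.1]
eef_rot: [3.14, -0.004, -3.028]
ft_force: [-0.0, 0.4, -3.7]
gripper_width: 17.1
grip_force: 88.3
```

```bash
python3 -c "from h import *;go(576,-264,192,188)"
```

```text
t 4.825 p [ 594.8 -122.7  188.1] yaw -173.51 grip 17.06013693814693 F [-0.   0.4 -3.7]
dx 1.39 dy -5.53 dz -0.15 roll -0.30
```

Request:
servo_tool(
  steps=[
    {"dx": 0.5, "dy": -2.0, "dz": 0, "roll": -0.3, "grip": 10},
    {"dx": 0.95, "dy": -3.8, "dz": 0, "roll": -0.3, "grip": 10},
    {"dx": 1.25, "dy": -4.9, "dz": 0, "roll": -0.3, "grip": 10},
    {"dx": 1.36, "dy": -5.4, "dz": 0, "roll": -0.3, "grip": 10},
    {"dx": 1.36, "dy": -5.4, "dz": 0, "roll": -0.3, "grip": 10},
  ],
)

```text
time: 5.45
eef_pos: [577.2, -259.3, 189.3]
eef_rot: [3.14, -0.002, -3.005]
ft_force: [0.9, 0.3, -3.7]
gripper_width: 16.7
grip_force: 88.4
```

```bash
python3 - <<'E'
from h import *
from cell import landmark_of
import cv2
go(576,-264,192,188)
I=imaging.camera_info("wrist");im=imaging.snapshot("wrist")
np.save("pics/w.npy",np.hstack([I["K"],I["R"],np.array(I["t"]).reshape(3,1)]))
cv2.imwrite("pics/w3.png",im[:,:,::-1])
for n in ["saddle","turquoise"]: print(n,[(np.round(d["location"],1),d["confidence"]) for d in landmark_of("wrist",n)])
E
```

```text
t 5.45 p [ 577.2 -259.3  189.3] yaw -172.15 grip 16.66040168965082 F [ 0.9  0.3 -3.7]
dx 0.07 dy -0.18 dz -0.11 roll -0.03
saddle []
turquoise [(array([ 577.7, -265. ,  165.4]), 0.69)]
```

View pics/w3.png

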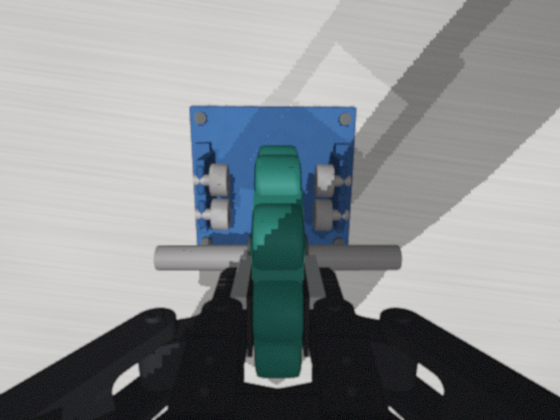

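```bash
python3 - <<'E'
from h import *
w=np.load("pics/w.npy"); I=dict(K=w[:,:3],R=w[:,3:6],t=w[:,6])
print(np.round(-I["R"].T@I["t"]))
A=lambda p,q:print(np.round((p+q)/2,1),np.linalg.norm(p-q),np.degrees(np.arctan2(p[0]-q[0],-(p-q)[1])))
for z in (170,173): A(bp(I,(156,257.5),z),bp(I,(401,257),z))
for z in (64,68): A(bp(I,(219.5,196.5),z),bp(I,(323.5,197),z)); 
A(bp(I,(193,107),8),bp(I,(355,107),8))
print(status.sense()["eef_pos"])
E
```

```text
[ 507. -270.  332.]
[ 575.9 -259.4  170. ] 114.05372205521985 7.919065267837555
[ 574.6 -259.6  173. ] 111.94031692046225 7.919065267837585
[ 574.2 -264.4   64. ] 76.46131031248375 7.521917736387799
[ 573.2 -264.5   68. ] 75.31967250484426 7.521917736387789
[ 511.6 -271.4    8. ] 134.89338605834476 7.823169830586412
[ 577.85935923 -258.16039939  190.32847028]
```

Request:
servo_tool(
  steps=[
    {"dx": 0.07, "dy": -0.19, "dz": 0.8, "roll": 0, "grip": 10},
    {"dx": 0.07, "dy": -0.19, "dz": 1.8, "roll": 0, "grip": 10},
    {"dx": 0.07, "dy": -0.19, "dz": 2.8, "roll": 0, "grip": 10},
    {"dx": 0.07, "dy": -0.19, "dz": 3.4, "roll": 0, "grip": 10},
    {"dx": 0.07, "dy": -0.19, "dz": 3.5, "roll": 0, "grip": 10},
  ],
)

```text
time: 6.22
eef_pos: [575.7, -263.6, 101.2]
eef_rot: [3.14, -0.003, -3.003]
ft_force: [0.1, 0.1, -3.7]
gripper_width: 17.0
grip_force: 88.5
```

```bash
python3 - <<'E'
from h import *
import cv2
go(576,-264,93,188)
I=imaging.camera_info("wrist");im=imaging.snapshot("wrist")
np.save("pics/w.npy",np.hstack([I["K"],I["R"],np.array(I["t"]).reshape(3,1)]))
cv2.imwrite("pics/w4.png",im[:,:,::-1])
E
```

```text
t 6.225 p [ 575.7 -263.6  101.2] yaw -172.08 grip 17.017258739150968 F [ 0.1  0.1 -3.7]
dx -0.01 dy -0.02 dz 0.33 roll -0.02
```

View pics/w4.png

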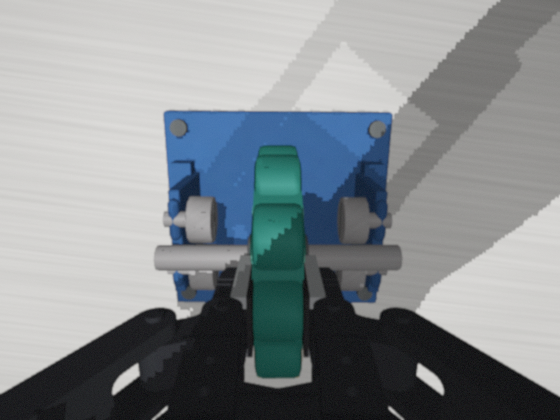

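The axle (row 257) hangs between the near and far rollers (rows about 219 and 278) and is centred lengthwise. Lowering slowly.

Request:
servo_tool(
  steps=[
    {"dx": 0, "dy": 0, "dz": 0.1, "roll": 0, "grip": 10},
    {"dx": 0, "dy": 0, "dz": 0.2, "roll": 0, "grip": 10},
    {"dx": 0, "dy": 0, "dz": 0.27, "roll": 0, "grip": 10},
    {"dx": 0, "dy": 0, "dz": 0.27, "roll": 0, "grip": 10},
  ],
)

```text
time: 6.78
eef_pos: [576.6, -264.4, 96.6]
eef_rot: [-3.142, -0.0, -3.004]
ft_force: [-1.4, -0.2, -3.7]
gripper_width: 17.0
grip_force: 88.5
```

Request:
servo_tool(
  steps=[
    {"dx": 0, "dy": 0, "dz": 0.06, "roll": 0, "grip": 10},
    {"dx": 0, "dy": 0, "dz": 0.12, "roll": 0, "grip": 10},
    {"dx": 0, "dy": 0, "dz": 0.12, "roll": 0, "grip": 10},
  ],
)

```text
time: 7.15
eef_pos: [576.7, -264.4, 93.6]
eef_rot: [-3.142, 0.0, -3.004]
ft_force: [0.5, 0.4, -3.4]
gripper_width: 16.7
grip_force: 88.5
```

Request:
servo_tool(
  steps=[
    {"dx": 0, "dy": 0, "dz": 0.04, "roll": 0, "grip": 10},
    {"dx": 0, "dy": 0, "dz": 0.08, "roll": 0, "grip": 10},
    {"dx": 0, "dy": 0, "dz": 0.08, "roll": 0, "grip": 10},
  ],
)

```text
time: 7.52
eef_pos: [576.9, -264.5, 92.9]
eef_rot: [3.142, 0.0, -3.004]
ft_force: [-4.0, 2.5, 5.9]
gripper_width: 16.7
grip_force: 89.8
```

Contact: the weight is now carried. Releasing.

Request:
servo_tool(
  steps=[
    {"dx": 0, "dy": 0, "dz": 0, "roll": 0, "grip": 22},
    {"dx": 0, "dy": 0, "dz": 0, "roll": 0, "grip": 35},
    {"dx": 0, "dy": 0, "dz": 0, "roll": 0, "grip": 60},
    {"dx": 0, "dy": 0, "dz": 0, "roll": 0, "grip": 60},
  ],
)

```text
time: 8.02
eef_pos: [576.7, -264.4, 91.5]
eef_rot: [-3.142, 0.0, -3.004]
ft_force: [-0.0, 1.3, 0.2]
gripper_width: 60.1
grip_force: 0.0
```

Request:
servo_tool(
  steps=[
    {"dx": 0, "dy": 0, "dz": -0.8, "roll": 0, "grip": 60},
    {"dx": 0, "dy": 0, "dz": -2.4, "roll": 0, "grip": 60},
    {"dx": 0, "dy": 0, "dz": -4.4, "roll": 0, "grip": 60},
    {"dx": 0, "dy": 0, "dz": -5.6, "roll": 0, "grip": 60},
    {"dx": 0, "dy": 0, "dz": -5.6, "roll": 0, "grip": 60},
  ],
)

```text
time: 8.65
eef_pos: [578.6, -265.5, 237.5]
eef_rot: [-3.136, 0.007, -3.004]
ft_force: [-0.1, 0.8, 0.3]
gripper_width: 59.7
grip_force: 0.0
```

```bash
python3 - <<'E'
from h import *
import cv2
for i in range(40): # camera calls let the wheel swing out (2 s)
    im=imaging.snapshot("side")
a=im.copy()
for i in range(16): im=imaging.snapshot("side")
d=np.abs(a.astype(int)-im).max(2); print((d>25).sum(), status.sense()["time"])
w=imaging.snapshot("wrist")
c=cv2.resize(im[120:240,290:420],None,fx=3.5,fy=3.5,interpolation=cv2.INTER_CUBIC)
w=cv2.resize(w[60:360,150:400],(350,420))
cv2.imwrite("pics/end.png",np.hstack([c,w])[:,:,::-1])
E
```

```text
0 11.45
```

View pics/end.png

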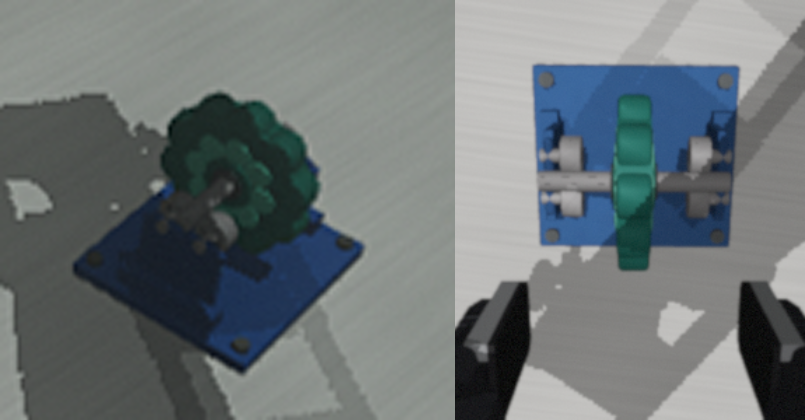

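The axle lies in both roller valleys, and the brass no longer shows on the upper rim. I'll wait a bit longer, check for motion, then hand in.

```bash
python3 - <<'E'
from h import *
from cell import order
ims=[]
for i in range(60):
    im=imaging.snapshot("wrist").astype(int)
    if i%5==0: ims.append(im[60:360,150:400])
print([(np.abs(a-ims[-1]).max(2)>25).sum() for a in ims],status.sense()["time"])
print(order.close_job())
E
```

```text
[np.int64(0), np.int64(0), np.int64(0), np.int64(0), np.int64(0), np.int64(0), np.int64(0), np.int64(0), np.int64(0), np.int64(0), np.int64(0), np.int64(0)] 14.5
the job is handed in; nothing more can be done
None
```

The turquoise wheel sits at rest with its axle in both roller pairs and the job is handed in at about 14.5 s. The brass no longer shows on the upper rim, so it should be at the bottom, though I couldn't see it there directly. The arm never went near the orange and crimson wheels. No verdict came back.

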